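# Reset the bench controller through its guard collar

### The arm

A 6-joint arm with a two-finger parallel gripper is mounted at the origin on a cart in front of the work surface, level with it; the furniture and walls round the work are solid. World frame = base frame: x ahead of the robot, y to its left, z up, the work surface at z = 0. Lengths are in mm, angles in rad, forces in N, time in s.
With the tool pointing down it reaches from about 350 to 875 mm from the base axis. Payload 4.2 kg.
Tool frame: the origin (TCP) lies at the very end of the fingers, on their centre line; the grasp point (between the pads) lies 19 mm behind it; z points along the fingers, y is the line along which they close (so a half turn about z gives the same grasp; the last joint's range is limited). The gripper opens to 85 mm and grips with 20 to 120 N. Pads are 22 mm wide; open, the fingers measure 114 mm over their backs; the gripper's body (76 mm by 85 mm) begins 54 mm behind the grasp point. The pads swing forward as they close: fully open they stand 13 mm farther back than shut.
Start: joints at [-0.902, 0.385, 0.008, 0, -1.194, -0.259], TCP at [249.029, -573.222, 208.912] pointing down, gripper open.
Joint ranges: [-3.14, 3.14], [-1.21, 2.06], [-1.07, 1.41], [-3.16, 2.05], [-2.99, -0.16], [-3.1, 3.1]. Speed limits (rad/s): [2.79, 2.79, 3.14, 3.14, 3.14, 3.14].

### API

Orientations are given as a unit quaternion [x, y, z, w].
In Python, from bench import arm, optics gives the robot as it stands. The module is installed in compiled form; this text tells all that it offers.
- The arm moves only by the tool step_arm, never from a script. Its argument "motion" is a list of rows, each an object with "dr": the turn, a rotation vector about the tool's x, y, z in units of 8 degrees (1.0 is 8 degrees), a list of three; "slide": the shift along the tool's x, y, z in mm, a list of three; "jaw": the finger opening in mm, from 0 to 85.4. A call has exactly 8 rows; each row is the pose to reach, as a shift and turn from the pose commanded when the call began, along the tool's axes at that moment; what a row does not reach only later rows make up. A row lasts 1/8 s, in which the tool goes at most 62.5 mm and 10.7 degrees, less where a joint would pass 70% of its speed; a pose out of reach is approached as far as the arm can. A call with a gripper value outside its range is refused whole. The fingers move at their own pace and stop on an object; the grip force is fixed at half the most. Time passes only in rows, so rows that repeat a pose let the fingers close, or fill a call up. It gives the time, the measured TCP pose, the force, the opening and the grip force at its end, in the units of the state.
- arm.read_state(): the state, without advancing time (a new reading comes with each control period).
- optics.get_image(name): name is "side" or "top" or "wrist"; returns the picture (384x512x3 uint8, blue, green, red); there is no depth.
- optics.camera_info(name): a dict with "camera_matrix" (3x3 intrinsics, pixels), "view" (4x4, takes a point from world to camera coordinates); the wrist camera has in their place "T_tool_cam" (4x4, takes a point from camera to tool coordinates, whose origin is the TCP and whose axes are the flange's). Camera axes: x right, y up, looking along -z (the intrinsics and any distortion apply to the point x, -y, -z); pixel columns grow to the right and rows downward; lengths in mm; the calibration is good to about 2 mm. A picture is of the moment at which its call begins: read the wrist's pose just before it. camera_info takes no time and is no camera call.
- arm.job_done(): hands the job in; it is judged then, once.
The state is a dict: "clock": time; "joints": joint angles; "joint_vel": joint speeds; "joint_efforts": joint torques, N m; "position": TCP position; "ee_rot": TCP orientation; "contact_force": force on the tool from outside, world axes, zero at the start; "wrist_torque": the same for the moment, N m; "gripper_width": finger opening in mm; "grasp_force": force on a finger pad.
Only numpy, scipy, OpenCV 4.12 (cv2) and the standard library are available. Lean on these libraries where they do the work, as an engineer would, in place of code of your own. Each camera call takes 0.05 s, during which the arm holds its last target. There are 200 camera calls.

### The job

The bench controller needs a reset. Pull the pressing pin out of its sheath by the bit of shank that sticks out, lay it down on the bench and let go, then take it again so that its tip is free and with it press the membrane key hidden in the square collar on the controller's front: feel for the key, press just until it gives, hold it for about a second, and do not force it. Then lay the pin flat on the rubber mat, all of it on the mat, and leave the other things where they are.

Things in the scene. Friction and masses are not known exactly. Their poses are not given: they have to be found in the camera images.
- pin_handle (a point): centre of the loose pressing pin's square grey handle, 80 mm long (40 each way) and 30 x 30 mm. A coaxial round steel shank, 12 mm thick, 90 mm long, goes on from it. x runs from handle to tip, z up. 84 to 170 g, balanced within the handle: it lies level on a flat surface, axis 15 mm above it. At the start handle and half the shank are in the sheath
- pin_tip (a point): rounded end of the pin's shank, on its axis, 130 mm from pin_handle; at the start only the last 43 mm of the shank stick out of the sheath
- sheath: fixed black sheath, 134 mm long (x), 44 mm wide (66 over its low side lugs), 45 mm high, open only at its +x end, which faces away from the robot; origin at the centre of its underside. Floor 5 mm thick, inside 36 mm wide and high: the pin's axis lies 20 mm above the bench. The pin is clear after sliding 130 mm along +x
- controller: fixed grey bench controller, a box 100 mm deep (x), 160 mm wide and 120 mm high, front facing the robot (-x of its frame); origin at the centre of its underside. Its two small knobs and display, above the collar's middle, do nothing
- collar_mouth (a point): centre of the mouth of the square guard collar, 60 mm above the bench in the middle of the controller's front, from which it stands out 12 mm. Opening 24 x 24 mm, outside 36 x 36 mm; x points straight into it, level. The key's flat face fills the bore 30 to 46 mm behind this point: the depth is known only by touch
- membrane_key (a joint): travel of the membrane key (m), 0 at rest, growing as it is pressed in. It does not move below 3 N, then yields 1 mm for each 4 N: made (pressed) beyond 1 mm, about 7 N; damaged beyond 3.5 mm, about 17 N. It springs back when let go
- mat: fixed dark rubber mat, 210 mm (x) by 130 mm (y), 4 mm thick, lying flat on the bench to the left (the black foot of the stand farther left is not it); origin at the centre of its underside
- tape_roll: bystander: loose roll of tape, 92 mm across and 24 mm high, lying flat; origin at its underside
- screwdriver: bystander: loose screwdriver, 184 mm long and 19 mm thick, lying nearest the robot; origin at its underside

How it is judged:
By the outcome, as a careful person would: the job done as asked, in the order asked, and still so for the second after the job is handed in, with the robot touching nothing.
It also fails if it takes over 72 s, if anything falls off the work surface, if the arm or the gripper's body presses on something with over 40 N, if the wrist force passes 120 N, or if a joint passes its speed limit or range.

## Working session

There is one attempt and no reset: what is moved stays moved. The work goes in short steps, Python scripts to look and compute and a tool call to move; the robot and the scene stay as the last step left them, time stands still between calls to the robot, and variables do not carry over. Pictures are saved under pics/ and viewed, at most 10 in all, crops included, and the job is handed in when it is done.

Besides the shell and the picture viewer there is one more tool, called by a JSON object that holds its "op" and its "data", one argument or row to a line. step_arm: Moves the arm, as the interface text tells. Its arguments: {"type":"object","properties":{"motion":{"type":"array","items":{"type":"object","properties":{"dr":{"type":"array","items":{"type":"number"}},"slide":{"type":"array","items":{"type":"number"}},"jaw":{"type":"number"}}}}},"required":["motion"]}

```bash
mkdir -p pics; ls
python3 - <<'E'
from bench import arm, optics
import cv2, numpy as np
s=arm.read_state(); print(s)
for n in ("side","top"):
    im=optics.get_image(n); cv2.imwrite(f"pics/{n}0.png",im)
    print(n,optics.camera_info(n))
print(optics.camera_info("wrist"))
a=cv2.imread("pics/top0.png")
cv2.imwrite("pics/top0b.png",cv2.resize(a,(800,600)))
E
```

```text
pics
{'clock': 0.0, 'joints': array([-9.02396494e-01,  3.85577150e-01,  6.61884011e-03, -5.03834863e-04,
       -1.19396741e+00, -2.58591362e-01]), 'joint_vel': array([-0.00028834, -0.00056095, -0.00030716,  0.00091626,  0.00109877,
        0.00024906]), 'joint_efforts': array([-1.97499816e-03, -3.92285478e+01,  1.88401312e+01,  4.18624431e+00,
       -4.63342745e-03, -1.87911502e-05]), 'position': array([ 248.78488465, -572.66781007,  207.80573556]), 'ee_rot': array([-2.03382274e-01,  9.79098801e-01,  1.05704700e-03, -2.66562596e-04]), 'contact_force': array([ 0.34484527,  0.01079855, -0.2710408 ]), 'wrist_torque': array([-0.00204622,  0.00995263, -0.04769962]), 'grasp_force': 0.0, 'gripper_width': 84.95161224596193}
side {'camera_matrix': array([[407.08368593,   0.        , 258.36275841],
       [  0.        , 407.08368593, 186.87137026],
       [  0.        ,   0.        ,   1.        ]]), 'view': array([[-9.45533761e-01, -3.25147803e-01, -1.56465375e-02,
         5.37364443e+02],
       [ 1.57233525e-01, -4.98267495e-01,  8.52647126e-01,
        -1.44337331e+02],
       [-2.85032
[... 511 characters left out ...]
       [-1.80681421e-01, -8.97488836e-03,  9.83500725e-01,
        -1.18321700e+03],
       [ 0.00000000e+00,  0.00000000e+00,  0.00000000e+00,
         1.00000000e+00]])}
{'camera_matrix': array([[333.07274576,   0.        , 256.5641242 ],
       [  0.        , 333.07274576, 193.96027098],
       [  0.        ,   0.        ,   1.        ]]), 'T_tool_cam': array([[-1.44395447e-03,  9.54903618e-01,  2.96912437e-01,
         7.56564943e+01],
       [ 9.99998926e-01,  1.30398985e-03,  6.69450895e-04,
         7.15285821e-01],
       [ 2.52090278e-04,  2.96913084e-01, -9.54904475e-01,
        -1.64655974e+02],
       [ 0.00000000e+00,  0.00000000e+00,  0.00000000e+00,
         1.00000000e+00]])}
```

View pics/top0b.png

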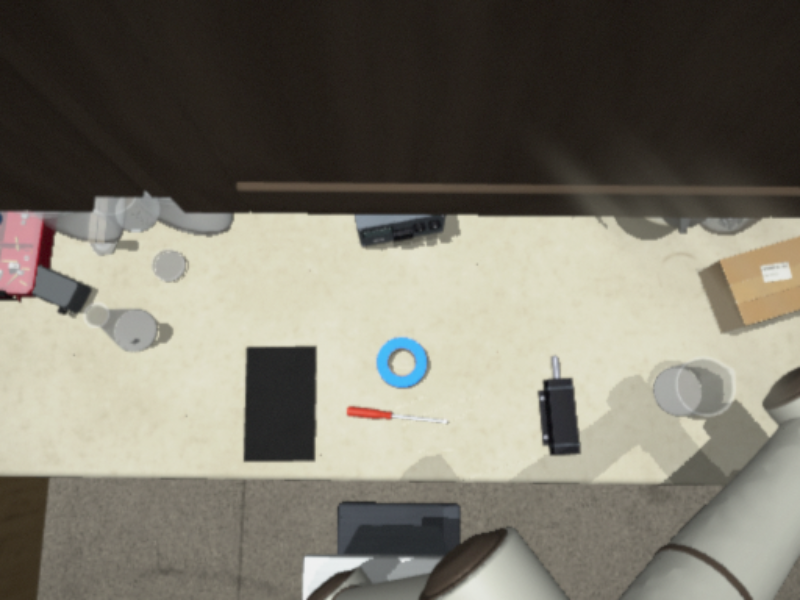

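View pics/side0.png

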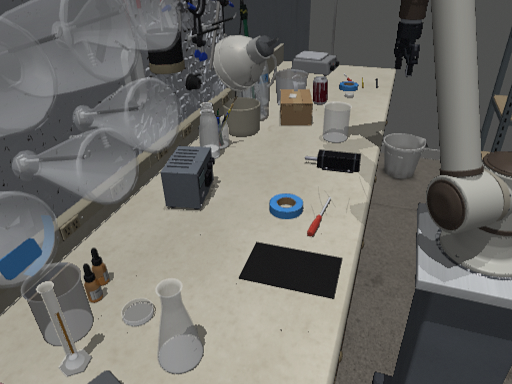

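The top view shows the sheath at (562,415) in the 800x600 picture, with the shank pointing up to its tip at about (555,358). The mat is centred near (280,403), the controller front edge runs along row 245, and the tape is at (402,362). In the side view, the controller front faces right at about (205,180), and the sheath is at (338,160).

```bash
cat > h.py <<'E'
import numpy as np, cv2
from bench import arm, optics
from scipy.spatial.transform import Rotation as R
def cam(name,s=None):
    c=optics.camera_info(name); K=c["camera_matrix"]
    if "view" in c: T=np.linalg.inv(c["view"])
    else:
        W=np.eye(4); W[:3,:3]=R.from_quat(s["ee_rot"]).as_matrix(); W[:3,3]=s["position"]; T=W@c["T_tool_cam"]
    return K,T
def plane(name,uv,z,s=None):
    K,T=cam(name,s); uv=np.atleast_2d(np.asarray(uv,float))
    d=np.c_[(uv[:,0]-K[0,2])/K[0,0],-(uv[:,1]-K[1,2])/K[1,1],-np.ones(len(uv))]@T[:3,:3].T
    return T[:3,3]+d*((z-T[2,3])/d[:,2])[:,None]
def proj(name,P,s=None):
    K,T=cam(name,s); p=(np.atleast_2d(P)-T[:3,3])@T[:3,:3]
    return np.c_[K[0,0]*p[:,0]/-p[:,2]+K[0,2],K[1,1]*-p[:,1]/-p[:,2]+K[1,2]]
E
python3 - <<'E'
from h import *
np.set_printoptions(precision=1,suppress=True)
im=cv2.imread("pics/top0.png"); g=im.max(2)
def rect(x0,y0,x1,y1,m,z,t):
    mm=np.zeros_like(m);mm[y0:y1,x0:x1]=m[y0:y1,x0:x1]
    cs,_=cv2.findContours(mm,0,2); c=max(cs,key=cv2.contourArea)
    b=cv2.boxPoints(cv2.minAreaRect(c)); P=plane("top",b,z)
    print(t,b.round(1).tolist(),P[:,:2].tolist(),"c",P.mean(0),"len",np.linalg.norm(P[1]-P[0]),np.linalg.norm(P[2]-P[1]))
dark=((g<50)*255).astype(np.uint8)
rect(145,210,215,305,dark,4,"mat")
rect(340,235,378,300,dark,45,"sheath")
hsv=cv2.cvtColor(im,cv2.COLOR_BGR2HSV)
rect(230,205,290,260,((hsv[...,0]>90)&(hsv[...,1]>150))*np.uint8(255),24,"tape")
print(plane("top",np.array([[555,358]])/1.5625,20), "robot-side edge",plane("top",np.array([[280,478]])/1.5625,0),plane("top",[[179,135]],0))
# crops
c1=cv2.resize(im[215:300,325:395],None,fx=6,fy=6,interpolation=2)
c2=cv2.resize(im[125:170,215:300],None,fx=6,fy=6,interpolation=2)[:,:380*2]
H=max(c1.shape[0],c2.shape[0]);
sd=cv2.imread("pics/side0.png"); 
c3=cv2.resize(sd[140:215,155:225],None,fx=5,fy=5,interpolation=2)
out=np.zeros((600,800,3),np.uint8); out[:510,:420]=c1[:600]; 
c2=cv2.resize(im[130:165,222:292],(370,185),interpolation=2); out[:185,425:795]=c2; out[190:565,425:775]=c3
cv2.imwrite("pics/crop.png",out)
E
```

```text
mat [[157.0, 223.0], [200.0, 223.0], [200.0, 293.0], [157.0, 293.0]] [[518.1732784786943, 279.8374187680465], [519.506054499754, 154.70980257115704], [320.5335416951989, 147.70305232029364], [319.10462109666497, 269.2879506609118]] c [419.3 212.9   4. ] len 125.13471391679604 199.09584476034857
sheath [[346.20001220703125, 244.3000030517578], [350.70001220703125, 243.8000030517578], [355.0, 289.8999938964844], [350.6000061035156, 290.29998779296875]] [[459.01367418220656, -259.84998991564095], [460.33592204749664, -272.3261528694939], [334.94217216078357, -280.908796954538], [333.6573732354486, -268.66427236108245]] c [ 397.  -270.4   45. ] len 12.546034491757037 125.68712857783845
tape [[235.5, 231.5], [257.0, 210.0], [278.5, 231.5], [257.0, 253.0]] [[493.6321233413951, 49.86378788259461], [556.2635125561287, -10.635411899426936], [494.9526902122776, -72.5419345291845], [433.41407026303216, -12.07210653799682]] c [494.6 -11.3  24. ] len 87.07952738291824 87.12883839801812
[[ 504.6 -291.5   20. ]] robot-side edge [[284.1 205.7   0. ]] [[787.5 228.3   0. ]]
```

View pics/crop.png

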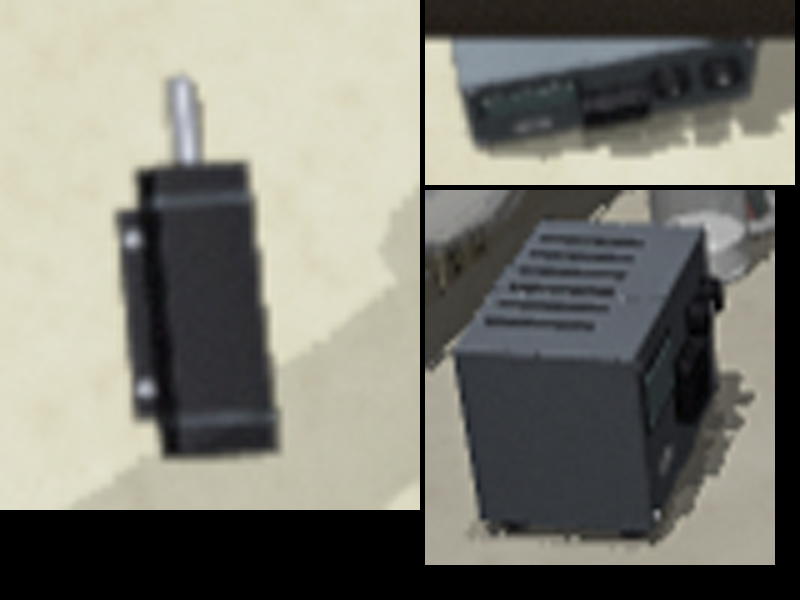

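The crop shows the sheath tilted a few degrees, with its shank and one lug on the left. The controller front is also slightly yawed. Its collar and knobs are visible at about (615,105) in the crop.

Run:
```python
from h import *
np.set_printoptions(precision=1,suppress=True)
f=lambda c:np.array(c)/6+[325,215]
P=plane("top",f([[140,170],[248,165],[278,452],[165,455]]),45); print("sheath top",P)
print("tip",plane("top",f([[180,75],[188,165]]),20))
g=lambda c:(np.array(c)-[425,0])/5.286+[222,130]
print("ctl front bottom",plane("top",g([[480,148],[755,100]]),0)[:,:2]); print("ctl front top",plane("top",g([[470,92],[757,40]]),120)[:,:2])
k=lambda c:(np.array(c)-[425,190])/5+[155,140]
print("side top FL FR BL",plane("side",k([[640,360],[705,230],[455,352]]),120)[:,:2]);print("side bot FL BL",plane("side",k([[650,535],[480,520]]),0)[:,:2])
for n in("top","side"):print(cam(n)[1][:3,3])
for h in(300,400,500,600,700):
    e=plane("top",[[257,137]],h); print(h,e,proj("side",e))
```

```text
sheath top [[ 461.7 -265.9   45. ]
 [ 464.5 -316.    45. ]
 [ 334.3 -325.2   45. ]
 [ 332.4 -273.9   45. ]]
tip [[ 509.2 -291.1   20. ]
 [ 466.4 -293.6   20. ]]
ctl front bottom [[717.   65.1]
 [746.7 -90.6]]
ctl front top [[712.7  62.6]
 [742.  -85.2]]
side top FL FR BL [[706.7  71.9]
 [738.5 -77.8]
 [803.2  93.3]]
side bot FL BL [[718.7  60.2]
 [816.6  75.9]]
[ 356.3  -22.6 1268.3]
[253.8 883.8 639. ]
300 [[682.3 -11.3 300. ]] [[214.9  97.2]]
400 [[648.7 -12.5 400. ]] [[225.1  57.3]]
500 [[615.  -13.6 500. ]] [[236.8  11.9]]
600 [[581.3 -14.8 600. ]] [[250.1 -40.1]]
700 [[547.7 -15.9 700. ]] [[ 265.6 -100.2]]
```

```bash
cat >> h.py <<'E'
def down(yaw,pitch=0):
    "tool pointing down, tool x along -(yaw deg); pitch tips fingers forward"
    y=np.deg2rad(yaw); x=-np.array([np.cos(y),np.sin(y),0]); z=np.array([0,0,-1.]); M=R.from_matrix(np.c_[x,np.cross(z,x),z])
    return M*R.from_rotvec([0,-np.deg2rad(pitch),0])
def go(p,Q):
    s=arm.read_state(); C=R.from_quat(s["ee_rot"])
    print("slide",np.round(C.inv().apply(np.array(p)-s["position"]),1).tolist(),"dr",np.round((C.inv()*Q).as_rotvec()/np.deg2rad(8),3).tolist(),"from",s["position"].round(1).tolist())
E
python3 - <<'E'
from h import *
go([480,-291,190],down(3.7))
E
```

```text
slide [-324.3, 166.3, 18.2] dr [0.014, -0.003, 2.471] from [248.8, -572.7, 208.0]
```

{"op": "step_arm", "data": {
  "motion": [
    {"slide": [-41,21,2],"dr": [0,0,0.3],"jaw": 85},
    {"slide": [-90,46,5],"dr": [0,0,0.7],"jaw": 85},
    {"slide": [-140,72,8],"dr": [0,0,1.1],"jaw": 85},
    {"slide": [-190,98,11],"dr": [0,0,1.5],"jaw": 85},
    {"slide": [-240,123,14],"dr": [0,0,1.9],"jaw": 85},
    {"slide": [-290,148,17],"dr": [0,0,2.2],"jaw": 85},
    {"slide": [-324,166,18],"dr": [0,0,2.47],"jaw": 85},
    {"slide": [-324,166,18],"dr": [0,0,2.47],"jaw": 85}
  ]
}}

```text
clock: 1.1
position: [481.2, -289.8, 190.3]
ee_rot: [-0.034, 0.999, 0.0, -0.0]
contact_force: [0.6, 0.1, 0.3]
gripper_width: 84.7
grasp_force: 0.0
```

Run:
```python
from h import *
np.set_printoptions(precision=2,suppress=True)
s=arm.read_state(); im=optics.get_image("wrist"); cv2.imwrite("pics/w1.png",im); np.save("w1.npy",s,allow_pickle=True)
print(s["clock"],s["position"],s["ee_rot"],s["joints"])
print(proj("wrist",[[508,-291,20],[463,-291,20],[463,-291,45]],s))
```

```text
1.1 [ 481.19 -289.84  190.28] [-0.03  1.    0.   -0.  ] [-0.25  0.29 -0.18 -0.   -1.1  -1.25]
[[253.13 192.67]
 [255.99 150.23]
 [255.95 154.77]]
```

View pics/w1.png

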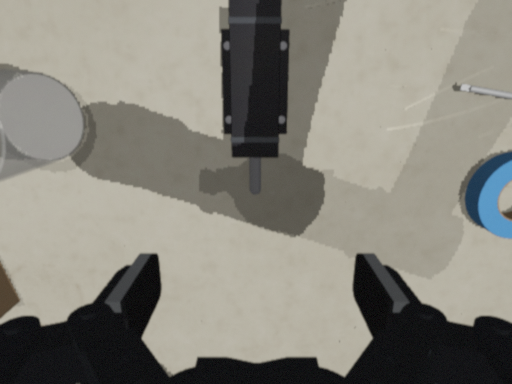

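The shank runs vertically from (255,157) to its tip at (255,193). This matches the prediction (253,193), so I'll refine its axis numerically.

Run:
```python
from h import *
np.set_printoptions(precision=1,suppress=True)
s=np.load("w1.npy",allow_pickle=True).item(); im=cv2.imread("pics/w1.png"); g=im.max(2).astype(int)
print(g[145:200:3,240:272:2]); print(g[150:200,255])
sh=[]
for r in range(40,130,6):
    c=np.where(g[r,205:305]<60)[0]+205; sh.append([(c[0]+c[-1])/2,r,c[-1]-c[0]])
sh=np.array(sh); print(sh.T)
P=plane("wrist",sh[:,:2],38,s); print(P[[0,-1]],np.polyfit(P[:,0],P[:,1],1))
```

```text
[[ 32  27  27  26  26  22  26  25  26  24  27  27  24  23  24  24]
 [ 27  30  28  26  24  21  22  24  28  22  25  27  25  27  24  29]
 [ 28  28  27  23  25  24  23  24  27  22  24  24  21  22  25  25]
 [ 24  25  27  28  25  25  22  22  21  25  22  23  26  22  22  22]
 [ 77  77  78  77  71  50  57  51  50  48  47  59  60  57  60  62]
 [122 121 115 106  91  69  74  75  75  73  72  94  95  93  94  92]
 [119 104  93  93  88  71  74  75  77  73  73  93  95  96  95  95]
 [ 98  95  93  93  90  69  74  76  76  74  73  94  96  96  96  94]
 [ 94  93  93  91  88  70  73  74  75  74  71  96  95  95  95  94]
 [ 94  93  91  91  88  70  73  77  78  74  71  93  95  95  93  95]
 [ 92  92  91  90  88  73  72  76  77  74  73  93  95  93  94  95]
 [ 93  91  95  93  88  71  74  74  76  72  72  93  93  94  94  92]
 [ 95  95  92  94  89  72  73  75  77  74  71  93  95  94  94  93]
 [ 94  93  95  92  89  73  75  75  77  73  71  93  92  92  94  95]
 [ 94  94  95  93  90  72  73  74  76  73  73  94  92  93  94  93]
 [ 95  93  93  95  94  75  71  75  77  73  76  92  92  93  93  94]
 [ 95  94  95  95  96  92  77  72  74  77  90  92  93  93  92  95]
 [ 95  94  94  94  94  92  93  93  94  94  92  94  92  93  93  93]
 [ 96  94  94  96  96  95  93  94  93  94  94  93  92  93  92  93]]
[28 23 26 21 25 24 31 48 68 74 76 77 75 78 76 77 76 75 78 77 76 75 75 77
 75 76 74 74 78 77 75 75 76 73 77 76 75 75 75 75 75 73 72 72 81 89 93 94
 94 95]
[[255.  255.  254.5 254.5 254.5 255.  255.  254.5 254.5 254.5 255.  255.
  255.  255.  254.5]
 [ 40.   46.   52.   58.   64.   70.   76.   82.   88.   94.  100.  106.
  112.  118.  124. ]
 [ 66.   66.   65.   65.   65.   64.   64.   63.   63.   63.   62.   62.
   62.   62.   61. ]]
[[ 363.5 -298.5   38. ]
 [ 435.4 -294.2   38. ]] [   0.1 -322.9]
```

Run:
```python
from h import *
np.set_printoptions(precision=4,suppress=True)
s=np.load("w1.npy",allow_pickle=True).item()
P=plane("wrist",[[254.8,40],[254.8,124]],38,s);d=P[1]-P[0]; print(np.degrees(np.arctan2(d[1],d[0])))
P=plane("wrist",[[254.8,157],[254.8,193.8]],20,s);print(P)
T=plane("wrist",[[254.8,193.8]],20,s)[0]
u=np.array([np.cos(np.radians(3.7)),np.sin(np.radians(3.7)),0])
gp=T-22*u; print(gp)
go([gp[0],gp[1],65],down(3.7)); go([gp[0],gp[1],7],down(3.7))
```

```text
3.7715402815139556
[[ 469.9974 -291.7451   20.    ]
 [ 509.1281 -289.1656   20.    ]]
[ 487.1739 -290.5853   20.    ]
slide [-7.0, -0.2, 125.4] dr [0.004, -0.008, 0.02] from [480.3, -290.9, 190.4]
slide [-7.1, -0.2, 183.4] dr [0.004, -0.008, 0.02] from [480.3, -290.9, 190.4]
```

{"op": "step_arm", "data": {
  "motion": [
    {"slide": [-3,0,40],"dr": [0,0,0],"jaw": 50},
    {"slide": [-7,0,90],"dr": [0,0,0],"jaw": 50},
    {"slide": [-7,0,130],"dr": [0,0,0],"jaw": 50},
    {"slide": [-7,0,160],"dr": [0,0,0],"jaw": 50},
    {"slide": [-7,0,178],"dr": [0,0,0],"jaw": 50},
    {"slide": [-7,0,182.5],"dr": [0,0,0],"jaw": 50},
    {"slide": [-7,0,182.5],"dr": [0,0,0],"jaw": 50},
    {"slide": [-7,0,182.5],"dr": [0,0,0],"jaw": 50}
  ]
}}

```text
clock: 2.15
position: [487.6, -292.0, 9.5]
ee_rot: [-0.032, 0.999, -0.0, 0.001]
contact_force: [0.2, -0.2, -0.8]
gripper_width: 49.9
grasp_force: 0.0
```

Run:
```python
from h import *
s=arm.read_state(); im=optics.get_image("wrist"); cv2.imwrite("pics/w2.png",im); print(s["position"],s["contact_force"],s["gripper_width"])
g=im.max(2).astype(int); print(proj("wrist",[[509,-289.2,20],[487,-290.6,20]],s))
```

```text
[ 487.59131982 -291.95883252    9.45221903] [ 0.17858493 -0.22606699 -0.78941572] 49.93429650134548
[[258.06414681 283.38789498]
 [258.10687205 245.53632769]]
```

View pics/w2.png

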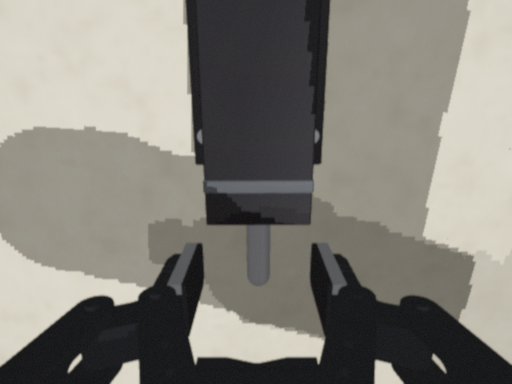

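The shank is centred between the fingers: axis at column 258, tip at row 285, with the sheath clear above. I'll close the gripper.

{"op": "step_arm", "data": {
  "motion": [
    {"slide": [0,0,1.5],"dr": [0,0,0],"jaw": 30},
    {"slide": [0,0,1.5],"dr": [0,0,0],"jaw": 0},
    {"slide": [0,0,1.5],"dr": [0,0,0],"jaw": 0},
    {"slide": [0,0,1.5],"dr": [0,0,0],"jaw": 0},
    {"slide": [0,0,1.5],"dr": [0,0,0],"jaw": 0},
    {"slide": [0,0,1.5],"dr": [0,0,0],"jaw": 0},
    {"slide": [0,0,1.5],"dr": [0,0,0],"jaw": 0},
    {"slide": [0,0,1.5],"dr": [0,0,0],"jaw": 0}
  ]
}}

```text
clock: 3.2
position: [487.0, -291.4, 6.9]
ee_rot: [-0.032, 0.999, 0.0, -0.0]
contact_force: [0.9, 0.5, 0.7]
gripper_width: -0.1
grasp_force: 0.0
```

Run:
```python
from h import *
s=arm.read_state(); im=optics.get_image("wrist"); cv2.imwrite("pics/w3.png",im); print(s["position"],s["gripper_width"])
```

```text
[ 487.03370228 -291.41938078    6.89679919] -0.14860355535652953
```

View pics/w3.png

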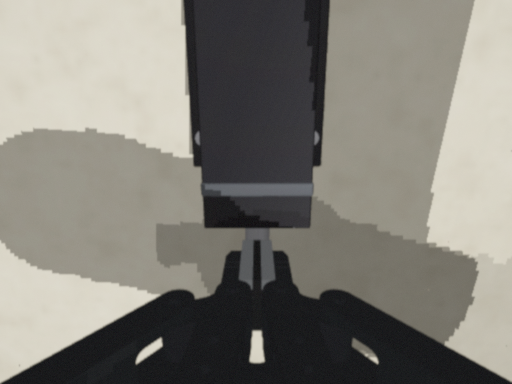

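The gripper reads fully closed and the shank shows only at rows 228–240 above the fingers. I'll check the numbers before acting.

Run:
```python
from h import *
np.set_printoptions(linewidth=220,precision=1,suppress=True)
im=cv2.imread("pics/w3.png");g=im.max(2).astype(int)
print(g[222:300:4,222:296:2])
s=arm.read_state(); print(s["grasp_force"],s["gripper_width"],s["contact_force"],s["wrist_torque"])
x,y,z=s["position"];print(proj("wrist",[[x,y,z],[x-11,y,z],[x+11,y,z],[x-11,y+6,z],[x-11,y,z+19],[x-11,y+6,26],[x-11,y,z+38]],s))
im=optics.get_image("side"); cv2.imwrite("pics/side1.png",im)
g=im.max(2).astype(int); o=cv2.imread("pics/side0.png").max(2).astype(int)
print(proj("side",[[509,-289,20],[468,-291,20]])); print(o[150:170:1,298:324]); print(g[150:170:1,298:324])
```

```text
[[ 20  21  22  22  26  26  25  21  17  23  25  22  21  21  20  22  18  23  19  26  24  24  22  25  24  26  26  29  34  53  55  52  57  55  56  58  54]
 [ 25  22  19  19  26  23  25  23  24  25  23  22  22  23  21  21  22  23  20  23  21  24  25  24  20  24  21  19  28  40  41  42  41  46  41  49  61]
 [121 121 123 122 123 121 123 121 119 118 118 114  90  93  97  97  98  99  98 101 102  96  92  86 118 123 123 123 121 122 122 123 122 122 122 122 122]
 [121 124 122 123 122 121 119 118 120 117 120 114  90  94  99  99  97  99  98 102 101  97  93  89 115 122 123 124 122 124 122 122 123 121 122 123 122]
 [123 122 123 123 119 119 118 117 118 118 117 111  89  95  97  97  95  95  95 100 102  96  90  90 117 121 121 121 123 121 123 123 122 121 120 120 122]
 [122 121 121 121 120 120 118 118 119 117 102  93  92  93  92  86  41  22  21  61  92  93  93  92  93 117 120 121 121 120 122 120 120 122 123 122 122]
 [123 123 121 118 118 118 118 118 117 118  97  92  92  92  93  85  30  23  25  57  91  93  92  93  95 113 120 121 121 122 121 122 122 122 121 121 120]
 [123 122 120 118 105  89  88  89  91  89  
[... 5696 characters left out ...]
  73  73  73  73  75  76  75  10   8  10  10  23  32  12]
 [ 70  72  73  72  72  73  73  73  74  73  74  73  74  75  73  74  75  76  73   3   8  13  12  22  33  11]
 [ 72  71  74  73  73  73  74  73  73  74  72  74  75  73  75  74  73  75  73   8   9  11  10  26  30  12]
 [ 71  70  72  72  72  73  73  73  73  74  73  74  74  74  75  76  74  73  60   0   6   8   8  25  31   8]
 [ 71  71  73  73  73  72  72  73  72  73  74  73  73  75  74  73  72  73  65  42  29  29  17  19  20   9]
 [ 71  72  72  72  74  74  73  73  73  71  71  72  73  71  73  73  70  75  95  88  88  89  85  63   7   9]
 [ 71  71  72  72  72  73  73  73  73  72  71  72  71  71  72  72  74  94 103 103 102 104 104  92  26  17]]
```

In the side view the fingers end just above the shank, around row 155, so the real fingertips sit about 20 mm short of the reported TCP. They closed over the shank without touching it. I'll reopen, descend about 17 mm and watch the force.

{"op": "step_arm", "data": {
  "motion": [
    {"slide": [0,0,-12],"dr": [0,0,0],"jaw": 40},
    {"slide": [0,0,-12],"dr": [0,0,0],"jaw": 40},
    {"slide": [0,0,-12],"dr": [0,0,0],"jaw": 40},
    {"slide": [0,0,0],"dr": [0,0,0],"jaw": 40},
    {"slide": [0,0,8],"dr": [0,0,0],"jaw": 40},
    {"slide": [0,0,14],"dr": [0,0,0],"jaw": 40},
    {"slide": [0,0,16],"dr": [0,0,0],"jaw": 40},
    {"slide": [0,0,16],"dr": [0,0,0],"jaw": 40}
  ]
}}

```text
clock: 4.3
position: [487.0, -291.4, -9.3]
ee_rot: [-0.032, 0.999, 0.0, -0.0]
contact_force: [0.2, 0.0, -0.3]
gripper_width: 40.3
grasp_force: 0.0
```

{"op": "step_arm", "data": {
  "motion": [
    {"slide": [0,0,0],"dr": [0,0,0],"jaw": 20},
    {"slide": [0,0,0],"dr": [0,0,0],"jaw": 0},
    {"slide": [0,0,0],"dr": [0,0,0],"jaw": 0},
    {"slide": [0,0,0],"dr": [0,0,0],"jaw": 0},
    {"slide": [0,0,0],"dr": [0,0,0],"jaw": 0},
    {"slide": [0,0,0],"dr": [0,0,0],"jaw": 0},
    {"slide": [0,0,0],"dr": [0,0,0],"jaw": 0},
    {"slide": [0,0,0],"dr": [0,0,0],"jaw": 0}
  ]
}}

```text
clock: 5.3
position: [487.3, -291.5, -9.0]
ee_rot: [-0.033, 0.999, -0.0, 0.0]
contact_force: [0.2, -0.2, 2.0]
gripper_width: 9.4
grasp_force: 58.6
```

{"op": "step_arm", "data": {
  "motion": [
    {"slide": [0,0,0],"dr": [0,0,0],"jaw": 30},
    {"slide": [0,0,0],"dr": [0,0,0],"jaw": 30},
    {"slide": [0,0,5],"dr": [0,0,0],"jaw": 30},
    {"slide": [0,0,5],"dr": [0,0,0],"jaw": 0},
    {"slide": [0,0,5],"dr": [0,0,0],"jaw": 0},
    {"slide": [0,0,5],"dr": [0,0,0],"jaw": 0},
    {"slide": [0,0,5],"dr": [0,0,0],"jaw": 0},
    {"slide": [0,0,5],"dr": [0,0,0],"jaw": 0}
  ]
}}

```text
clock: 6.3
position: [487.0, -291.4, -14.1]
ee_rot: [-0.032, 0.999, 0.0, -0.0]
contact_force: [-0.6, -0.0, -0.1]
gripper_width: 9.7
grasp_force: 58.5
```

Run:
```python
from h import *
s=arm.read_state(); print(s["position"],s["gripper_width"],s["grasp_force"],s["contact_force"],s["joint_efforts"].round(1),s["joints"])
im=optics.get_image("wrist"); cv2.imwrite("pics/w4.png",im)
sd=optics.get_image("side")[120:190,280:350]
o=np.zeros((600,800,3),np.uint8); o[:384,:400]=im[:,56:456]; o[:350,420:770]=cv2.resize(sd,(350,350),interpolation=2); cv2.imwrite("pics/v4.png",o)
```

```text
[ 487.00657716 -291.39978131  -14.08674469] 9.733096902352841 58.45501720905304 [-0.57466353 -0.03885382 -0.11840869] [  0.1 -40.5  12.5   2.8   0.1   0. ] [-2.53802199e-01  5.43779077e-01 -3.85721888e-01 -8.30092198e-05
 -6.41349037e-01 -1.25210731e+00]
```

View pics/v4.png

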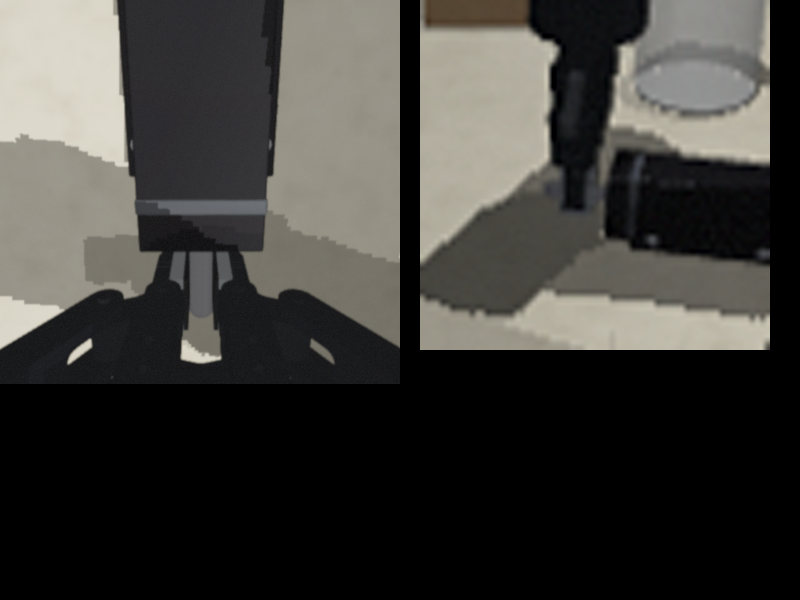

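The shank is held firmly between both pads, and the fingertips are level with the shank in the side view. Now I'll pull straight out along tool -x.

{"op": "step_arm", "data": {
  "motion": [
    {"slide": [-2,0,-1.5],"dr": [0,0,0],"jaw": 0},
    {"slide": [-8,0,-1.5],"dr": [0,0,0],"jaw": 0},
    {"slide": [-18,0,-1.5],"dr": [0,0,0],"jaw": 0},
    {"slide": [-28,0,-1.5],"dr": [0,0,0],"jaw": 0},
    {"slide": [-40,0,-1.5],"dr": [0,0,0],"jaw": 0},
    {"slide": [-52,0,-1.5],"dr": [0,0,0],"jaw": 0},
    {"slide": [-62,0,-1.5],"dr": [0,0,0],"jaw": 0},
    {"slide": [-66,0,-1.5],"dr": [0,0,0],"jaw": 0}
  ]
}}

```text
clock: 7.4
position: [553.7, -287.1, -12.7]
ee_rot: [-0.033, 0.999, -0.0, 0.0]
contact_force: [0.7, -0.0, -2.8]
gripper_width: 9.5
grasp_force: 58.5
```

{"op": "step_arm", "data": {
  "motion": [
    {"slide": [-8,0,0],"dr": [0,0,0],"jaw": 0},
    {"slide": [-20,0,0],"dr": [0,0,0],"jaw": 0},
    {"slide": [-34,0,0],"dr": [0,0,0],"jaw": 0},
    {"slide": [-48,0,0],"dr": [0,0,0],"jaw": 0},
    {"slide": [-62,0,0],"dr": [0,0,0],"jaw": 0},
    {"slide": [-76,0,0],"dr": [0,0,0],"jaw": 0},
    {"slide": [-90,0,0],"dr": [0,0,0],"jaw": 0},
    {"slide": [-94,0,0],"dr": [0,0,0],"jaw": 0}
  ]
}}

```text
clock: 8.4
position: [647.8, -280.9, -12.8]
ee_rot: [-0.033, 0.999, -0.0, 0.0]
contact_force: [-0.1, -0.0, -1.9]
gripper_width: 9.6
grasp_force: 58.5
```

Run:
```python
from h import *
np.set_printoptions(linewidth=220,precision=1,suppress=True)
s=arm.read_state(); print(s["position"],s["gripper_width"],s["contact_force"],s["wrist_torque"])
im=optics.get_image("top"); cv2.imwrite("pics/top1.png",im)
im=optics.get_image("side"); cv2.imwrite("pics/side2.png",im)
im=optics.get_image("wrist"); cv2.imwrite("pics/w5.png",im)
c=im[:,56:456]; sd=cv2.resize(cv2.imread("pics/side2.png")[110:180,250:330],(400,350),interpolation=2)
o=np.zeros((390,800,3),np.uint8); o[:384,:400]=c; o[:350,400:]=sd; cv2.imwrite("pics/v5.png",o)
```

```text
[ 647.8 -280.9  -12.8] 9.623061996035169 [-0.1 -0.  -1.9] [-0.  -0.1 -0. ]
```

View pics/v5.png

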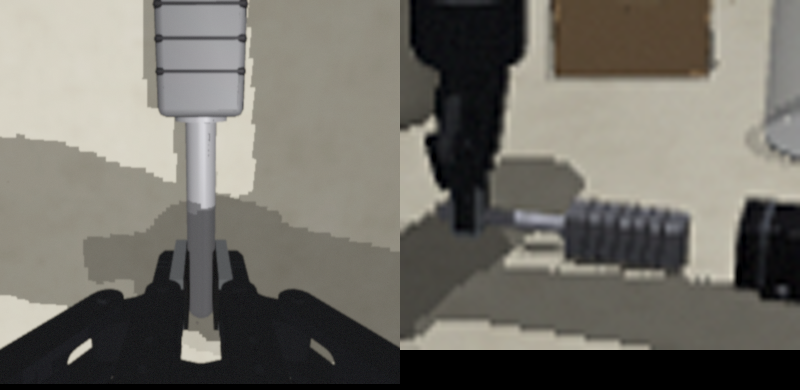

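The pin is out. The handle spans columns 157–245 in the wrist crop, the tip is still at row 315 so nothing slipped, and the handle is clear of the sheath in the side view. I'll lower it to the bench.

{"op": "step_arm", "data": {
  "motion": [
    {"slide": [0,0,1],"dr": [0,0,0],"jaw": 0},
    {"slide": [0,0,2],"dr": [0,0,0],"jaw": 0},
    {"slide": [0,0,3],"dr": [0,0,0],"jaw": 0},
    {"slide": [0,0,4],"dr": [0,0,0],"jaw": 0},
    {"slide": [0,0,5],"dr": [0,0,0],"jaw": 0},
    {"slide": [0,0,5.5],"dr": [0,0,0],"jaw": 0},
    {"slide": [0,0,5.5],"dr": [0,0,0],"jaw": 0},
    {"slide": [0,0,5.5],"dr": [0,0,0],"jaw": 0}
  ]
}}

```text
clock: 9.55
position: [646.7, -281.0, -18.0]
ee_rot: [-0.032, 0.999, -0.0, 0.0]
contact_force: [-0.2, 0.4, -1.3]
gripper_width: 9.5
grasp_force: 58.5
```

{"op": "step_arm", "data": {
  "motion": [
    {"slide": [0,0,0.5],"dr": [0,0,0],"jaw": 0},
    {"slide": [0,0,1],"dr": [0,0,0],"jaw": 0},
    {"slide": [0,0,1.2],"dr": [0,0,0],"jaw": 0},
    {"slide": [0,0,1.2],"dr": [0,0,0],"jaw": 0},
    {"slide": [0,0,1.2],"dr": [0,0,0],"jaw": 15},
    {"slide": [0,0,1.2],"dr": [0,0,0],"jaw": 30},
    {"slide": [0,0,1.2],"dr": [0,0,0],"jaw": 45},
    {"slide": [0,0,1.2],"dr": [0,0,0],"jaw": 60}
  ]
}}

```text
clock: 10.55
position: [646.7, -281.0, -19.3]
ee_rot: [-0.032, 0.999, -0.0, 0.0]
contact_force: [0.5, -1.4, 0.0]
gripper_width: 59.6
grasp_force: 0.0
```

{"op": "step_arm", "data": {
  "motion": [
    {"slide": [0,0,-10],"dr": [0,0,0],"jaw": 60},
    {"slide": [0,0,-30],"dr": [0,0,0],"jaw": 60},
    {"slide": [10,0,-60],"dr": [0,0,0],"jaw": 60},
    {"slide": [35,0,-85],"dr": [0,0,0],"jaw": 60},
    {"slide": [60,0,-100],"dr": [0,0,0],"jaw": 60},
    {"slide": [80,0,-100],"dr": [0,0,0],"jaw": 60},
    {"slide": [90,0,-100],"dr": [0,0,0],"jaw": 60},
    {"slide": [90,0,-100],"dr": [0,0,0],"jaw": 60}
  ]
}}

```text
clock: 11.55
position: [556.9, -287.1, 81.7]
ee_rot: [-0.032, 0.999, -0.0, 0.001]
contact_force: [0.3, 0.2, 0.3]
gripper_width: 60.4
grasp_force: 0.0
```

Run:
```python
from h import *
np.set_printoptions(linewidth=200,precision=1,suppress=True)
s=arm.read_state(); im=optics.get_image("wrist"); cv2.imwrite("pics/w6.png",im); print(s["position"])
g=im.max(2).astype(int)
x,y=646.7,-281
u=np.array([np.cos(.064),np.sin(.064),0]); tip=np.array([x,y,15])+22*u
pts=np.array([tip,tip-90*u,tip-130*u,tip-170*u])
pts2=pts.copy(); pts2[1:,2]=30
print(pts); print(proj("wrist",pts,s)); print(proj("wrist",pts2,s))
for r in range(20,300,16): print(r,g[r,190:320:4])
```

```text
[ 556.9 -287.1   81.7]
[[ 668.7 -279.6   15. ]
 [ 578.8 -285.3   15. ]
 [ 538.9 -287.9   15. ]
 [ 499.  -290.5   15. ]]
[[256.4 327.1]
 [256.3 226.9]
 [256.2 175.1]
 [256.2 117.8]]
[[256.4 327.1]
 [256.3 235.2]
 [256.2 180.5]
 [256.1 119.7]]
20 [198 198 197 198 127  35  86  51  62  60  62  61  65  64  66  69  67  70  70  71  73  75  75  74  35  30  31  78  48  48 134 135 132]
36 [198 198 201 201 136  39  33  42  65  66  65  64  67  67  67  70  71  71  73  74  75  76  78  49  34  34  36  33  36  68 135 133 134]
52 [198 197 198 200 192 135 135  94  67  66  66  68  66  70  71  73  73  75  76  78  77  80  80  35  32  38  34 134 136 135 133 131 129]
68 [202 202 201 199 202 201 200 199 200 190 174 174 175 175 175 176 176 177 102 102 100 102 102 102 103 111 135 133 134 133 134 132 133]
84 [203 201 201 203 201 202 202 202 202 202 201 201 202 202 201 201 202 193 136 136 137 135 136 135 134 134 133 136 136 134 134 134 134]
100 [202 202 201 203 203 202 202 202 201 202 203 202 200 198 198 199 201 161 135 135 137 136 137 136 134 135 133 133 135 132 131 132 132]
116 [201 202 200 200 201 202 203 20
[... 920 characters left out ...]
4 105 105]
228 [133 135 134 135 134 136 135 114 106 104 103 105  59  58  61  61  60  59  59  59  60  60  86 103 103 104 102 103 105 104 103 104 105]
244 [182 193 133 137 137 136 137 135 135 109 106 104 106 105 106  81  84  87  82 106 106 103 104 105 103 104 103 103 103 102 100 100 103]
260 [ 35 197 198 201 201 202 202 200 201 199 196 195 178 175 108  80  85  85  80 105 104 104 104 102 104 105 103 105 104 106 106 103 104]
276 [ 19 196 197 199 199 199 200 202 200 201 200 200 200 198 134 105 139 140 125 199 199 201 201 201 201 200 191 184 177 150 149 142 106]
292 [148 199 201 200 201 199 200 198 198 199 200 200 199 199 159 109 159 176 158 192 198 199 200 200 200 201 199 199 198 198 196 197 199]
```

Run:
```python
from h import *
go([536,-288.1,-16],down(3.75))
```

```text
slide [21.6, 0.4, 97.3] dr [-0.004, 0.007, -0.003] from [557.5, -287.1, 81.3]
```

{"op": "step_arm", "data": {
  "motion": [
    {"slide": [10,0,10],"dr": [0,0,0],"jaw": 60},
    {"slide": [21,0.3,40],"dr": [0,0,0],"jaw": 60},
    {"slide": [21,0.3,70],"dr": [0,0,0],"jaw": 60},
    {"slide": [21,0.3,90],"dr": [0,0,0],"jaw": 60},
    {"slide": [21,0.3,97],"dr": [0,0,0],"jaw": 60},
    {"slide": [21,0.3,97],"dr": [0,0,0],"jaw": 60},
    {"slide": [21,0.3,97],"dr": [0,0,0],"jaw": 40},
    {"slide": [21,0.3,97],"dr": [0,0,0],"jaw": 15}
  ]
}}

```text
clock: 12.6
position: [536.9, -288.2, -14.9]
ee_rot: [-0.033, 0.999, -0.0, 0.001]
contact_force: [-0.2, -0.2, -1.6]
gripper_width: 29.0
grasp_force: 60.0
```

{"op": "step_arm", "data": {
  "motion": [
    {"slide": [0,0,0],"dr": [0,0,0],"jaw": 0},
    {"slide": [0,0,0],"dr": [0,0,0],"jaw": 0},
    {"slide": [0,0,0],"dr": [0,0,0],"jaw": 0},
    {"slide": [0,0,0],"dr": [0,0,0],"jaw": 0},
    {"slide": [0,0,-10],"dr": [0,0,0],"jaw": 0},
    {"slide": [0,0,-30],"dr": [0,0,0],"jaw": 0},
    {"slide": [0,0,-48],"dr": [0,0,0],"jaw": 0},
    {"slide": [0,0,-50],"dr": [0,0,0],"jaw": 0}
  ]
}}

```text
clock: 13.6
position: [536.5, -288.1, 35.0]
ee_rot: [-0.032, 0.999, -0.0, 0.001]
contact_force: [0.7, 0.6, -1.1]
gripper_width: 28.9
grasp_force: 60.1
```

Run:
```python
from h import *
np.set_printoptions(precision=0,suppress=True)
Q=down(11,30); print(Q.as_matrix()[:,2])
P=np.array([[715,-14,60],[719,4,78],[712,-32,78],[719,4,42],[712,-32,42],[715,65,0],[747,-90,0],[713,63,120],[742,-85,120]])
for p in ([520,-100,230],[500,-120,200],[480,-110,250],[560,-110,200]):
    print(p,proj("wrist",P,{"ee_rot":Q.as_quat(),"position":np.array(p)}).tolist())
go([520,-100,230],Q)
```

```text
[ 0.  0. -1.]
[520, -100, 230] [[291.40642367085303, 223.44158339924763], [304.7290955931931, 237.64230613235395], [279.55451059890123, 231.49038417235505], [302.1902981898572, 216.42049704776048], [278.3100411998224, 210.12927141248747], [339.50833176093477, 197.74853527130648], [234.04324406471062, 198.70012902240433], [354.84320209616044, 267.7602775862954], [234.2078778064762, 267.98762069719265]]
[500, -120, 200] [[303.5352458699788, 252.06243023150716], [317.1422826881925, 266.8106070550007], [292.07518154352766, 261.30016653473285], [313.93033362433323, 243.90344625862707], [290.145748846208, 238.18055422903365], [350.67741347890217, 223.224422268822], [244.51443682715103, 224.10683853786412], [368.3759219732982, 298.8935617440446], [246.81571755722476, 299.1014621263898]]
[480, -110, 250] [[289.8144624807187, 229.7832884845895], [301.91055770085967, 242.789638753725], [278.9998951845402, 237.31474496370456], [299.7254239397976, 223.14708110826945], [277.89181395362726, 217.54384137465146], [334.18862851211054, 205.55858382239222], [237.22044505518025, 206.41258055191597], [347.1022630595759, 270.3149737170333], [237.95126788733057, 270.5191230863464]]
[560, -110, 200] [[310.06914628469315, 224.19502582849321], [325.33569277656125, 240.13585838547567], [297.56063126049173, 233.28163764107438], [321.30085029650684, 216.3382337730249], [295.0908850807313, 209.30681152657112], [361.12571608405466, 195.6959763355165], [244.462797685141, 196.75462794805068], [383.32654285043, 274.32755299556896], [247.03101372175894, 274.57936147916075]]
slide [3.9, 188.7, -195.2] dr [-0.244, -3.729, -0.888] from [536.5, -288.1, 35.0]
```

Run:
```python
from h import *
go([520,-160,230],down(11,30))
```

```text
slide [7.8, 128.8, -195.2] dr [-0.244, -3.729, -0.888] from [536.5, -288.1, 35.0]
```

{"op": "step_arm", "data": {
  "motion": [
    {"slide": [1,16,-30],"dr": [-0.03,-0.4,-0.1],"jaw": 0},
    {"slide": [3,35,-65],"dr": [-0.06,-0.9,-0.2],"jaw": 0},
    {"slide": [4,58,-100],"dr": [-0.1,-1.5,-0.35],"jaw": 0},
    {"slide": [5,80,-132],"dr": [-0.14,-2.2,-0.5],"jaw": 0},
    {"slide": [6,100,-160],"dr": [-0.18,-2.9,-0.7],"jaw": 0},
    {"slide": [7,120,-185],"dr": [-0.23,-3.5,-0.83],"jaw": 0},
    {"slide": [8,129,-195],"dr": [-0.244,-3.73,-0.89],"jaw": 0},
    {"slide": [8,129,-195],"dr": [-0.244,-3.73,-0.89],"jaw": 0}
  ]
}}

```text
clock: 14.6
position: [519.0, -159.5, 228.5]
ee_rot: [-0.093, 0.962, 0.025, 0.256]
contact_force: [0.9, 0.2, -1.3]
gripper_width: 29.1
grasp_force: 60.2
```

Run:
```python
from h import *
s=arm.read_state(); im=optics.get_image("wrist"); cv2.imwrite("pics/w7.png",im); np.save("w7.npy",s,allow_pickle=True)
print(s["clock"],s["position"],s["joints"].round(2),s["gripper_width"])
c=im[170:330,232:432]; cv2.imwrite("pics/v7.png",cv2.resize(c,(750,600),interpolation=cv2.INTER_CUBIC))
print(proj("wrist",[[715,-14,60]],s))
```

```text
14.6 [ 519.03942282 -159.51483186  228.50289476] [-0.09  0.03 -0.42 -0.24 -0.63 -1.12] 29.1367592393439
[[333.29283323 230.4312504 ]]
```

View pics/v7.png

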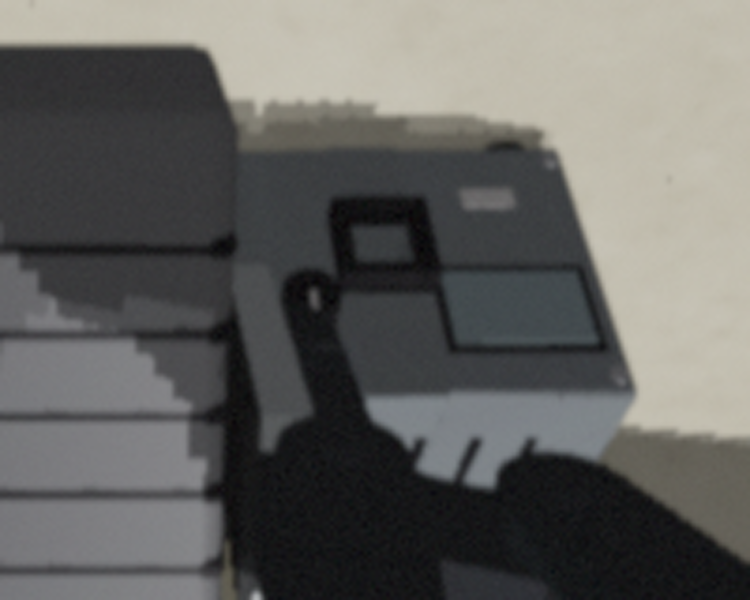

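The collar's front face spans (330,197)–(437,272) in the crop, so its centre is at about (383,234). The controller's bottom front edge runs from (240,152) to (555,150). The predicted centre was within 2 px.

Run:
```python
from h import *
np.set_printoptions(precision=1,suppress=True)
s=np.load("w7.npy",allow_pickle=True).item()
f=lambda c:np.array(c,float)*[200/750,160/600]+[232,170]
print("mouth",plane("wrist",f([[383,234]]),60,s))
b=plane("wrist",f([[240,152],[555,150]]),0,s); d=b[0]-b[1]; print("bottom",b,np.degrees(np.arctan2(d[0],-d[1])))
t=plane("wrist",f([[632,393],[365,395]]),120,s); d=t[1]-t[0]; print("top",t,np.degrees(np.arctan2(d[0],-d[1])))
m=plane("wrist",f([[330,199],[428,197]]),42,s);print("collar low edge",m, np.linalg.norm(m[1]-m[0])); d=m[0]-m[1];print(np.degrees(np.arctan2(d[0],-d[1])))
m=plane("wrist",f([[340,272],[437,268]]),78,s);print("collar top edge",m, np.linalg.norm(m[1]-m[0])); d=m[0]-m[1];print(np.degrees(np.arctan2(d[0],-d[1])))
# pin in side view
for p in ([717,-14,60],):
    print("side",proj("side",[p]),"top",proj("top",[p]))
```

```text
mouth [[719.1 -11.3  60. ]]
bottom [[751.9 -51.3   0. ]
 [725.9  76.4   0. ]] 11.47899538465832
top [[713.5  65.8 120. ]
 [731.9 -22.9 120. ]] 11.748584317815043
collar low edge [[724.5 -27.3  42. ]
 [716.3   8.6  42. ]] 36.89689034517619
12.814684314412396
collar top edge [[720.8 -29.8  78. ]
 [712.    3.3  78. ]] 34.195240552776376
15.058185907716268
side [[210.1 177.5]] top [[258.7 152.5]]
```

Run:
```python
from h import *
n=np.array([np.cos(np.radians(11.5)),np.sin(np.radians(11.5)),0]); m=np.array([717.5,-12.5,30])
p=m-(132+30)*n; print(p); go(p,down(11.5))
```

```text
[558.75219785 -44.79760538  30.        ]
slide [45.6, 105.0, 202.0] dr [-0.007, 3.722, -0.06] from [519.3, -159.7, 227.9]
```

{"op": "step_arm", "data": {
  "motion": [
    {"slide": [4,12,22],"dr": [0,0.5,0],"jaw": 0},
    {"slide": [10,28,50],"dr": [0,1.1,0],"jaw": 0},
    {"slide": [18,45,85],"dr": [0,1.8,0],"jaw": 0},
    {"slide": [27,63,120],"dr": [0,2.5,-0.02],"jaw": 0},
    {"slide": [35,82,155],"dr": [0,3.1,-0.04],"jaw": 0},
    {"slide": [42,96,185],"dr": [0,3.5,-0.06],"jaw": 0},
    {"slide": [45.6,105,202],"dr": [0,3.72,-0.06],"jaw": 0},
    {"slide": [45.6,105,202],"dr": [0,3.72,-0.06],"jaw": 0}
  ]
}}

```text
clock: 15.65
position: [559.1, -44.7, 27.6]
ee_rot: [-0.1, 0.995, -0.001, -0.002]
contact_force: [-0.5, -0.4, -1.1]
gripper_width: 28.9
grasp_force: 60.1
```

Run:
```python
from h import *
np.set_printoptions(precision=1,suppress=True)
s=arm.read_state(); print(s["clock"],s["position"],s["contact_force"],s["joints"],s["gripper_width"])
C=R.from_quat(s["ee_rot"]); tip=s["position"]+C.apply([-132,0,-30]); print("tip",tip,"along",C.apply([-1,0,0]))
n=np.array([.98,.199,0]); l=np.array([-.199,.98,0]); d=np.array([717.5,-12.5,60])-tip; print("to mouth n,l,z",d@n,d@l,d[2])
for nm in("side","top"): 
    im=optics.get_image(nm); cv2.imwrite(f"pics/{nm}3.png",im)
    print(nm,proj(nm,[tip,tip-90*C.apply([-1,0,0]),[717.5,-12.5,60]]))
a=cv2.imread("pics/side3.png")[150:200,190:265]; b=cv2.imread("pics/top3.png")[135:185,220:295]
cv2.imwrite("pics/v8.png",np.hstack([cv2.resize(x,(400,267),interpolation=2) for x in(a,b)]))
```

```text
15.65 [559.1 -44.7  27.6] [-0.5 -0.4 -1.1] [ 0.2  0.5 -0.4  0.  -0.7 -1.6] 28.914112684520916
tip [688.5 -18.3  57.1] along [ 1.   0.2 -0. ]
to mouth n,l,z 29.5646790397131 -0.1062491435904737 2.8997791084508577
side [[220.  179.2]
 [251.5 180.8]
 [209.7 177.8]]
top [[260.1 162.4]
 [266.2 192.8]
 [258.2 152.3]]
```

View pics/v8.png

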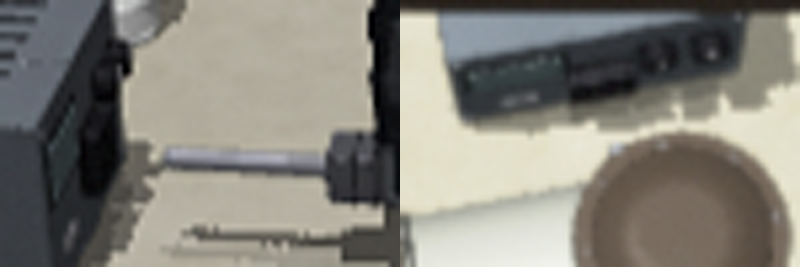

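The side view shows the tip at px (220.9,179.4) against a predicted (220.0,179.2). The top view shows it at (260.3,162.7) against (260.1,162.4). It is aligned with the collar, so I'll raise 2.7 mm and enter.

{"op": "step_arm", "data": {
  "motion": [
    {"slide": [0,0,-2.7],"dr": [0,0,0],"jaw": 0},
    {"slide": [-8,0,-2.7],"dr": [0,0,0],"jaw": 0},
    {"slide": [-18,0,-2.7],"dr": [0,0,0],"jaw": 0},
    {"slide": [-26,0,-2.7],"dr": [0,0,0],"jaw": 0},
    {"slide": [-31,0,-2.7],"dr": [0,0,0],"jaw": 0},
    {"slide": [-35,0,-2.7],"dr": [0,0,0],"jaw": 0},
    {"slide": [-38,0,-2.7],"dr": [0,0,0],"jaw": 0},
    {"slide": [-38,0,-2.7],"dr": [0,0,0],"jaw": 0}
  ]
}}

```text
clock: 16.75
position: [596.8, -37.2, 33.6]
ee_rot: [-0.1, 0.995, -0.001, 0.001]
contact_force: [0.2, 0.9, -1.6]
gripper_width: 29.0
grasp_force: 60.1
```

```bash
cat > t.py <<'E'
from h import *
np.set_printoptions(precision=2,suppress=True)
s=arm.read_state(); C=R.from_quat(s["ee_rot"]); tip=s["position"]+C.apply([-132,0,-30])
n=np.array([.98,.199,0]); l=np.array([-.199,.98,0]); d=np.array([717.5,-12.5,60])-tip; print(s["clock"],"to mouth n,l,z",d@n,d@l,d[2],"F n,l,z",s["contact_force"]@n,s["contact_force"]@l,s["contact_force"][2],s["gripper_width"])
E
python3 t.py
```

```text
16.75 to mouth n,l,z -8.694792763488131 0.17856784703996703 -3.908763134366737 F n,l,z 0.37152587939339804 0.8495671707342023 -1.5851550632911757 28.97958468328429
```

{"op": "step_arm", "data": {
  "motion": [
    {"slide": [-2,0,0.8],"dr": [0,0,0],"jaw": 0},
    {"slide": [-4,0,0.8],"dr": [0,0,0],"jaw": 0},
    {"slide": [-6,0,0.8],"dr": [0,0,0],"jaw": 0},
    {"slide": [-8,0,0.8],"dr": [0,0,0],"jaw": 0},
    {"slide": [-10,0,0.8],"dr": [0,0,0],"jaw": 0},
    {"slide": [-12,0,0.8],"dr": [0,0,0],"jaw": 0},
    {"slide": [-14,0,0.8],"dr": [0,0,0],"jaw": 0},
    {"slide": [-14,0,0.8],"dr": [0,0,0],"jaw": 0}
  ]
}}

```text
clock: 17.75
position: [610.6, -34.4, 33.0]
ee_rot: [-0.1, 0.995, -0.001, 0.001]
contact_force: [-0.0, -0.0, -1.9]
gripper_width: 28.7
grasp_force: 60.1
```

```bash
python3 t.py
```

```text
17.75 to mouth n,l,z -22.799384017434075 0.1892911866438602 -3.2700661019060675 F n,l,z -0.028557644178108202 -0.024630128742967435 -1.9328989231217073 28.701878956723732
```

{"op": "step_arm", "data": {
  "motion": [
    {"slide": [0,0,0.7],"dr": [0,0,0],"jaw": 0},
    {"slide": [0,0,1.5],"dr": [0,0,0],"jaw": 0},
    {"slide": [-1,0,1.5],"dr": [0,0,0],"jaw": 0},
    {"slide": [-2,0,1.5],"dr": [0,0,0],"jaw": 0},
    {"slide": [-3,0,1.5],"dr": [0,0,0],"jaw": 0},
    {"slide": [-3.5,0,1.5],"dr": [0,0,0],"jaw": 0},
    {"slide": [-4,0,1.5],"dr": [0,0,0],"jaw": 0},
    {"slide": [-4,0,1.5],"dr": [0,0,0],"jaw": 0}
  ]
}}

```text
clock: 18.75
position: [614.4, -33.7, 31.4]
ee_rot: [-0.1, 0.995, -0.001, 0.001]
contact_force: [0.3, -0.2, -1.3]
gripper_width: 28.8
grasp_force: 60.1
```

{"op": "step_arm", "data": {
  "motion": [
    {"slide": [-0.5,0,0],"dr": [0,0,0],"jaw": 0},
    {"slide": [-1,0,0],"dr": [0,0,0],"jaw": 0},
    {"slide": [-1.5,0,0],"dr": [0,0,0],"jaw": 0},
    {"slide": [-2,0,0],"dr": [0,0,0],"jaw": 0},
    {"slide": [-2,0,0],"dr": [0,0,0],"jaw": 0},
    {"slide": [-2,0,0],"dr": [0,0,0],"jaw": 0},
    {"slide": [-2,0,0],"dr": [0,0,0],"jaw": 0},
    {"slide": [-2,0,0],"dr": [0,0,0],"jaw": 0}
  ]
}}

```text
clock: 19.75
position: [616.3, -33.3, 31.5]
ee_rot: [-0.1, 0.995, -0.001, 0.001]
contact_force: [-0.2, -0.2, -1.4]
gripper_width: 29.0
grasp_force: 60.1
```

{"op": "step_arm", "data": {
  "motion": [
    {"slide": [-0.5,0,0],"dr": [0,0,0],"jaw": 0},
    {"slide": [-1,0,0],"dr": [0,0,0],"jaw": 0},
    {"slide": [-1.5,0,0],"dr": [0,0,0],"jaw": 0},
    {"slide": [-2,0,0],"dr": [0,0,0],"jaw": 0},
    {"slide": [-2,0,0],"dr": [0,0,0],"jaw": 0},
    {"slide": [-2,0,0],"dr": [0,0,0],"jaw": 0},
    {"slide": [-2,0,0],"dr": [0,0,0],"jaw": 0},
    {"slide": [-2,0,0],"dr": [0,0,0],"jaw": 0}
  ]
}}

```text
clock: 20.75
position: [618.2, -32.9, 31.5]
ee_rot: [-0.1, 0.995, -0.001, 0.001]
contact_force: [0.4, -0.3, -1.5]
gripper_width: 28.8
grasp_force: 60.1
```

{"op": "step_arm", "data": {
  "motion": [
    {"slide": [-0.5,0,0],"dr": [0,0,0],"jaw": 0},
    {"slide": [-1,0,0],"dr": [0,0,0],"jaw": 0},
    {"slide": [-1.5,0,0],"dr": [0,0,0],"jaw": 0},
    {"slide": [-2,0,0],"dr": [0,0,0],"jaw": 0},
    {"slide": [-2,0,0],"dr": [0,0,0],"jaw": 0},
    {"slide": [-2,0,0],"dr": [0,0,0],"jaw": 0},
    {"slide": [-2,0,0],"dr": [0,0,0],"jaw": 0},
    {"slide": [-2,0,0],"dr": [0,0,0],"jaw": 0}
  ]
}}

```text
clock: 21.75
position: [620.2, -32.5, 31.5]
ee_rot: [-0.1, 0.995, -0.001, 0.001]
contact_force: [0.0, -0.2, -1.4]
gripper_width: 29.0
grasp_force: 60.1
```

{"op": "step_arm", "data": {
  "motion": [
    {"slide": [-0.5,0,0],"dr": [0,0,0],"jaw": 0},
    {"slide": [-1,0,0],"dr": [0,0,0],"jaw": 0},
    {"slide": [-1.5,0,0],"dr": [0,0,0],"jaw": 0},
    {"slide": [-2,0,0],"dr": [0,0,0],"jaw": 0},
    {"slide": [-2,0,0],"dr": [0,0,0],"jaw": 0},
    {"slide": [-2,0,0],"dr": [0,0,0],"jaw": 0},
    {"slide": [-2,0,0],"dr": [0,0,0],"jaw": 0},
    {"slide": [-2,0,0],"dr": [0,0,0],"jaw": 0}
  ]
}}

```text
clock: 22.75
position: [622.2, -32.1, 31.5]
ee_rot: [-0.1, 0.995, -0.001, 0.001]
contact_force: [-0.9, 1.1, -1.7]
gripper_width: 29.0
grasp_force: 60.1
```

{"op": "step_arm", "data": {
  "motion": [
    {"slide": [-0.5,0,0],"dr": [0,0,0],"jaw": 0},
    {"slide": [-1,0,0],"dr": [0,0,0],"jaw": 0},
    {"slide": [-1.5,0,0],"dr": [0,0,0],"jaw": 0},
    {"slide": [-1.5,0,0],"dr": [0,0,0],"jaw": 0},
    {"slide": [-1.5,0,0],"dr": [0,0,0],"jaw": 0},
    {"slide": [-1.5,0,0],"dr": [0,0,0],"jaw": 0},
    {"slide": [-1.5,0,0],"dr": [0,0,0],"jaw": 0},
    {"slide": [-1.5,0,0],"dr": [0,0,0],"jaw": 0}
  ]
}}

```text
clock: 23.75
position: [623.6, -31.8, 31.5]
ee_rot: [-0.1, 0.995, -0.001, 0.001]
contact_force: [0.1, -0.3, -0.7]
gripper_width: 29.0
grasp_force: 60.1
```

{"op": "step_arm", "data": {
  "motion": [
    {"slide": [-0.5,0,0],"dr": [0,0,0],"jaw": 0},
    {"slide": [-1,0,0],"dr": [0,0,0],"jaw": 0},
    {"slide": [-1.5,0,0],"dr": [0,0,0],"jaw": 0},
    {"slide": [-2,0,0],"dr": [0,0,0],"jaw": 0},
    {"slide": [-2,0,0],"dr": [0,0,0],"jaw": 0},
    {"slide": [-2,0,0],"dr": [0,0,0],"jaw": 0},
    {"slide": [-2,0,0],"dr": [0,0,0],"jaw": 0},
    {"slide": [-2,0,0],"dr": [0,0,0],"jaw": 0}
  ]
}}

```text
clock: 24.75
position: [625.6, -31.4, 31.5]
ee_rot: [-0.1, 0.995, -0.001, 0.001]
contact_force: [-0.2, -0.3, -2.1]
gripper_width: 29.0
grasp_force: 60.1
```

{"op": "step_arm", "data": {
  "motion": [
    {"slide": [-0.5,0,0],"dr": [0,0,0],"jaw": 0},
    {"slide": [-1,0,0],"dr": [0,0,0],"jaw": 0},
    {"slide": [-1.5,0,0],"dr": [0,0,0],"jaw": 0},
    {"slide": [-2,0,0],"dr": [0,0,0],"jaw": 0},
    {"slide": [-2,0,0],"dr": [0,0,0],"jaw": 0},
    {"slide": [-2,0,0],"dr": [0,0,0],"jaw": 0},
    {"slide": [-2,0,0],"dr": [0,0,0],"jaw": 0},
    {"slide": [-2,0,0],"dr": [0,0,0],"jaw": 0}
  ]
}}

```text
clock: 25.75
position: [626.3, -31.2, 31.2]
ee_rot: [-0.1, 0.995, -0.001, -0.0]
contact_force: [-5.4, -0.8, 1.0]
gripper_width: 28.7
grasp_force: 60.3
```

Contact at about 5.5 N. I'll press on gently.

{"op": "step_arm", "data": {
  "motion": [
    {"slide": [-0.3,0,0],"dr": [0,0,0],"jaw": 0},
    {"slide": [-0.6,0,0],"dr": [0,0,0],"jaw": 0},
    {"slide": [-0.9,0,0],"dr": [0,0,0],"jaw": 0},
    {"slide": [-1.2,0,0],"dr": [0,0,0],"jaw": 0},
    {"slide": [-1.5,0,0],"dr": [0,0,0],"jaw": 0},
    {"slide": [-1.5,0,0],"dr": [0,0,0],"jaw": 0},
    {"slide": [-1.5,0,0],"dr": [0,0,0],"jaw": 0},
    {"slide": [-1.5,0,0],"dr": [0,0,0],"jaw": 0}
  ]
}}

```text
clock: 26.75
position: [626.9, -31.1, 31.1]
ee_rot: [-0.1, 0.995, -0.001, -0.001]
contact_force: [-7.2, -0.7, 1.3]
gripper_width: 29.0
grasp_force: 60.5
```

{"op": "step_arm", "data": {
  "motion": [
    {"slide": [-0.5,0,0],"dr": [0,0,0],"jaw": 0},
    {"slide": [-1,0,0],"dr": [0,0,0],"jaw": 0},
    {"slide": [-1.5,0,0],"dr": [0,0,0],"jaw": 0},
    {"slide": [-2,0,0],"dr": [0,0,0],"jaw": 0},
    {"slide": [-2,0,0],"dr": [0,0,0],"jaw": 0},
    {"slide": [-2,0,0],"dr": [0,0,0],"jaw": 0},
    {"slide": [-2,0,0],"dr": [0,0,0],"jaw": 0},
    {"slide": [-2,0,0],"dr": [0,0,0],"jaw": 0}
  ]
}}

```text
clock: 27.75
position: [627.5, -31.0, 30.9]
ee_rot: [-0.1, 0.995, -0.001, -0.002]
contact_force: [-10.1, -0.2, 4.4]
gripper_width: 29.2
grasp_force: 60.6
```

```bash
python3 t.py; sleep 0; python3 t.py
```

```text
27.75 to mouth n,l,z -40.29458052450006 0.3181205496641172 -0.26010182783386426 F n,l,z -9.970123550854849 1.7958267444059592 4.392582523017152 29.226997527431582
27.75 to mouth n,l,z -40.29458052450006 0.3181205496641172 -0.26010182783386426 F n,l,z -9.970123550854849 1.7958267444059592 4.392582523017152 29.226997527431582
```

About 10 N: the key is made. I'll hold a little longer, then withdraw.

{"op": "step_arm", "data": {
  "motion": [
    {"slide": [0,0,0],"dr": [0,0,0],"jaw": 0},
    {"slide": [0,0,0],"dr": [0,0,0],"jaw": 0},
    {"slide": [0,0,0],"dr": [0,0,0],"jaw": 0},
    {"slide": [0,0,0],"dr": [0,0,0],"jaw": 0},
    {"slide": [0,0,0],"dr": [0,0,0],"jaw": 0},
    {"slide": [2,0,0],"dr": [0,0,0],"jaw": 0},
    {"slide": [7,0,0],"dr": [0,0,0],"jaw": 0},
    {"slide": [14,0,0],"dr": [0,0,0],"jaw": 0}
  ]
}}

```text
clock: 28.75
position: [618.6, -32.8, 31.8]
ee_rot: [-0.1, 0.995, -0.001, 0.003]
contact_force: [-0.6, 0.1, -2.2]
gripper_width: 28.8
grasp_force: 60.2
```

{"op": "step_arm", "data": {
  "motion": [
    {"slide": [8,0,0],"dr": [0,0,0],"jaw": 0},
    {"slide": [18,0,0],"dr": [0,0,0],"jaw": 0},
    {"slide": [30,0,0],"dr": [0,0,0],"jaw": 0},
    {"slide": [42,0,0],"dr": [0,0,0],"jaw": 0},
    {"slide": [55,0,-2],"dr": [0,0,0],"jaw": 0},
    {"slide": [70,0,-15],"dr": [0,0,0],"jaw": 0},
    {"slide": [80,0,-40],"dr": [0,0,0],"jaw": 0},
    {"slide": [80,0,-50],"dr": [0,0,0],"jaw": 0}
  ]
}}

```text
clock: 29.75
position: [538.7, -49.1, 82.9]
ee_rot: [-0.1, 0.995, -0.0, 0.002]
contact_force: [0.4, -0.2, -1.2]
gripper_width: 28.7
grasp_force: 60.2
```

```bash
cat > m.py <<'E'
from h import *
np.set_printoptions(precision=1,suppress=True)
# mat from top (sub-pixel, half-grey edges) and side
o=cv2.imread("pics/top0.png").max(2).astype(float)
def edge(v,k0): # crossing of mid level, pixel-centre coordinates
    m=110; i=np.where((v[:-1]-m)*(v[1:]-m)<0)[0]; return [k0+j+(m-v[j])/(v[j+1]-v[j]) for j in i]
print("cols",[edge(o[r,150:208],150) for r in(235,258,280)],"rows",[edge(o[215:300,c],215) for c in(165,178,192)])
L=[];T=[]
for r in(235,258,280): a=edge(o[r,150:208],150); L.append(plane("top",[[a[0],r],[a[-1],r]],4)[:,:2])
for c in(165,178,192): a=edge(o[215:300,c],215); T.append(plane("top",[[c,a[0]],[c,a[-1]]],4)[:,:2])
print("L/R",L,"far/near",T)
g=cv2.imread("pics/side0.png").max(2); m=((g<45)*255).astype(np.uint8); mm=np.zeros_like(m); mm[235:300,230:350]=m[235:300,230:350]
c=max(cv2.findContours(mm,0,2)[0],key=cv2.contourArea); q=cv2.approxPolyDP(c,5,True)[:,0]; print("side",q.tolist(),plane("side",q,4)[:,:2])
E
python3 m.py; python3 t.py
```

```text
cols [[np.float64(157.25675675675674), np.float64(201.6986301369863)], [np.float64(156.76315789473685), np.float64(201.34615384615384)], [np.float64(155.9255319148936), np.float64(200.80555555555554)]] rows [[np.float64(221.8118811881188), np.float64(294.6296296296296)], [np.float64(221.74311926605503), np.float64(294.55555555555554)], [np.float64(221.47674418604652), np.float64(294.27027027027026)]]
L/R [array([[483.2, 277.2],
       [484.6, 148.6]]), array([[417.2, 275.2],
       [418.6, 147.3]]), array([[355.2, 274.3],
       [356.7, 146.7]])] far/near [array([[521.9, 256.7],
       [314.9, 246.4]]), array([[522.5, 218.9],
       [315.5, 209.7]]), array([[523.7, 178.1],
       [316.8, 170.2]])]
side [[239, 277], [333, 298], [340, 258], [256, 243]] [[517.7 277.8]
 [311.4 274.5]
 [317.8 147.6]
 [520.7 156.1]]
29.75 to mouth n,l,z 50.66021797731801 0.18526224057715845 -53.480313552266296 F n,l,z 0.3565596721163648 -0.32587146068373757 -1.163649992444289 28.746915026763713
```

Run:
```python
from h import *
go([372,211,60],down(1)); print(arm.read_state()["joints"])
```

```text
slide [111.7, 288.1, 22.0] dr [-0.007, 0.034, 1.31] from [538.7, -49.1, 82.9]
[ 0.20999155  0.36899527 -0.37205171  0.00197558 -0.82515828 -1.5817194 ]
```

{"op": "step_arm", "data": {
  "motion": [
    {"slide": [10,25,0],"dr": [0,0,0.1],"jaw": 0},
    {"slide": [26,68,0],"dr": [0,0,0.3],"jaw": 0},
    {"slide": [44,114,0],"dr": [0,0,0.5],"jaw": 0},
    {"slide": [62,160,0],"dr": [0,0,0.7],"jaw": 0},
    {"slide": [80,206,3],"dr": [0,0,0.95],"jaw": 0},
    {"slide": [97,250,10],"dr": [0,0.02,1.15],"jaw": 0},
    {"slide": [108,279,18],"dr": [0,0.03,1.3],"jaw": 0},
    {"slide": [111.7,288,22],"dr": [0,0.03,1.31],"jaw": 0}
  ]
}}

```text
clock: 30.75
position: [371.4, 212.4, 58.4]
ee_rot: [-0.01, 1.0, -0.001, -0.001]
contact_force: [0.4, -0.4, -1.4]
gripper_width: 28.7
grasp_force: 60.1
```

{"op": "step_arm", "data": {
  "motion": [
    {"slide": [0,0,0],"dr": [0,0,0],"jaw": 0},
    {"slide": [0,0,0],"dr": [0,0,0],"jaw": 0},
    {"slide": [0,0,15],"dr": [0,0,0],"jaw": 0},
    {"slide": [0,0,30],"dr": [0,0,0],"jaw": 0},
    {"slide": [0,0,45],"dr": [0,0,0],"jaw": 0},
    {"slide": [0,0,55],"dr": [0,0,0],"jaw": 0},
    {"slide": [0,0,60],"dr": [0,0,0],"jaw": 0},
    {"slide": [0,0,60],"dr": [0,0,0],"jaw": 0}
  ]
}}

```text
clock: 31.75
position: [372.1, 210.8, -1.4]
ee_rot: [-0.008, 1.0, -0.001, -0.001]
contact_force: [0.4, 0.2, -1.5]
gripper_width: 29.0
grasp_force: 60.1
```

Run:
```python
from h import *
np.set_printoptions(precision=1,suppress=True)
s=arm.read_state(); C=R.from_quat(s["ee_rot"]); print(s["clock"],s["position"],s["contact_force"])
tip=s["position"]+C.apply([-132,0,-30]); back=s["position"]+C.apply([38,0,-30]); print(tip,back)
go([372,211,-11],down(1))
```

```text
31.75 [372.1 210.8  -1.4] [ 0.4  0.2 -1.5]
[504.1 213.   28.4] [334.2 210.2  28.7]
slide [0.1, 0.3, 9.6] dr [-0.011, -0.014, -0.003] from [372.1, 210.8, -1.4]
```

{"op": "step_arm", "data": {
  "motion": [
    {"slide": [0,0,2],"dr": [0,0,0],"jaw": 0},
    {"slide": [0,0,4],"dr": [0,0,0],"jaw": 0},
    {"slide": [0,0,6],"dr": [0,0,0],"jaw": 0},
    {"slide": [0,0,7],"dr": [0,0,0],"jaw": 0},
    {"slide": [0,0,8],"dr": [0,0,0],"jaw": 0},
    {"slide": [0,0,8.5],"dr": [0,0,0],"jaw": 0},
    {"slide": [0,0,8.5],"dr": [0,0,0],"jaw": 0},
    {"slide": [0,0,8.5],"dr": [0,0,0],"jaw": 0}
  ]
}}

```text
clock: 32.75
position: [371.9, 211.0, -9.8]
ee_rot: [-0.009, 1.0, -0.001, -0.001]
contact_force: [0.2, 0.3, -1.4]
gripper_width: 28.7
grasp_force: 60.1
```

{"op": "step_arm", "data": {
  "motion": [
    {"slide": [0,0,0.4],"dr": [0,0,0],"jaw": 0},
    {"slide": [0,0,0.8],"dr": [0,0,0],"jaw": 0},
    {"slide": [0,0,1.2],"dr": [0,0,0],"jaw": 0},
    {"slide": [0,0,1.5],"dr": [0,0,0],"jaw": 0},
    {"slide": [0,0,1.5],"dr": [0,0,0],"jaw": 0},
    {"slide": [0,0,1.5],"dr": [0,0,0],"jaw": 0},
    {"slide": [0,0,1.5],"dr": [0,0,0],"jaw": 0},
    {"slide": [0,0,1.5],"dr": [0,0,0],"jaw": 0}
  ]
}}

```text
clock: 33.75
position: [371.9, 211.0, -11.1]
ee_rot: [-0.009, 1.0, -0.001, -0.001]
contact_force: [-2.3, -0.3, 5.4]
gripper_width: 28.7
grasp_force: 61.0
```

Touched down. I'll release and rise.

{"op": "step_arm", "data": {
  "motion": [
    {"slide": [0,0,-0.5],"dr": [0,0,0],"jaw": 0},
    {"slide": [0,0,-0.5],"dr": [0,0,0],"jaw": 32},
    {"slide": [0,0,-0.5],"dr": [0,0,0],"jaw": 38},
    {"slide": [0,0,-0.5],"dr": [0,0,0],"jaw": 50},
    {"slide": [0,0,-0.5],"dr": [0,0,0],"jaw": 60},
    {"slide": [0,0,-0.5],"dr": [0,0,0],"jaw": 60},
    {"slide": [0,0,-20],"dr": [0,0,0],"jaw": 60},
    {"slide": [0,0,-50],"dr": [0,0,0],"jaw": 60}
  ]
}}

```text
clock: 34.75
position: [371.4, 210.3, 38.6]
ee_rot: [-0.009, 1.0, -0.002, -0.002]
contact_force: [0.1, 0.3, 0.3]
gripper_width: 60.2
grasp_force: 0.0
```

{"op": "step_arm", "data": {
  "motion": [
    {"slide": [0,-10,-40],"dr": [0,0,0],"jaw": 60},
    {"slide": [0,-40,-85],"dr": [0,0,0],"jaw": 60},
    {"slide": [0,-80,-120],"dr": [0,0,0],"jaw": 60},
    {"slide": [0,-125,-140],"dr": [0,0,0],"jaw": 60},
    {"slide": [0,-170,-150],"dr": [0,0,0],"jaw": 60},
    {"slide": [0,-190,-150],"dr": [0,0,0],"jaw": 60},
    {"slide": [0,-200,-150],"dr": [0,0,0],"jaw": 60},
    {"slide": [0,-200,-150],"dr": [0,0,0],"jaw": 60}
  ]
}}

```text
clock: 35.75
position: [375.6, 11.0, 188.7]
ee_rot: [-0.008, 1.0, -0.001, -0.001]
contact_force: [-0.2, 0.1, -0.1]
gripper_width: 60.2
grasp_force: 0.0
```

Run:
```python
from h import *
np.set_printoptions(precision=1,suppress=True)
s=arm.read_state(); print(s["clock"],s["position"],s["contact_force"])
for n in("side","top"): cv2.imwrite(f"pics/{n}9.png",optics.get_image(n))
for n,roi in(("top",(140,205,215,305)),("side",(225,230,350,305))):
    im=cv2.imread(f"pics/{n}9.png"); o=cv2.imread(f"pics/{n}0.png"); x0,y0,x1,y1=roi
    m=np.zeros(im.shape[:2],np.uint8); d=cv2.absdiff(im,o).max(2); m[y0:y1,x0:x1]=(d[y0:y1,x0:x1]>45)*255
    cs=sorted(cv2.findContours(m,0,2)[0],key=cv2.contourArea)[-2:]
    for c in cs:
        b=cv2.boxPoints(cv2.minAreaRect(c)); print(n,cv2.contourArea(c),b.tolist(),plane(n,b,19)[:,:2].tolist())
    print(n,"expected tip/back",proj(n,[[504,213,19],[334,210,19]]))
h=cv2.cvtColor(cv2.imread("pics/top9.png"),cv2.COLOR_BGR2HSV); m=((h[...,0]>90)&(h[...,0]<130)&(h[...,1]>150))*np.uint8(255); m[:200]=0;m[270:]=0
print(cv2.boundingRect(m))
```

```text
35.75 [375.6  11.  188.7] [-0.2  0.1 -0.1]
top 15.0 [[154.0, 304.0], [154.0, 299.0], [174.0, 299.0], [174.0, 304.0]] [[289.54243791929383, 272.5915687383582], [303.1028245279461, 273.3270260145705], [303.7633630273645, 217.55689865644294], [290.2058709258803, 216.9337788765719]]
top 1404.5 [[138.70010375976562, 293.24853515625], [177.75152587890625, 225.70013427734375], [225.84814453125, 253.5059814453125], [186.79672241210938, 321.05438232421875]] [[318.2659680430994, 316.9634490475674], [509.0910692021937, 216.2127145481577], [431.3151372289964, 76.22835039951882], [244.80062076952134, 179.47618167356688]]
top expected tip/back [[178.8 227.5]
 [177.2 288. ]]
side 39.5 [[321.2941589355469, 267.8235778808594], [323.5294494628906, 258.8824157714844], [329.1764831542969, 260.2941589355469], [326.9411926269531, 269.2353210449219]] [[349.89960694225965, 209.65977428508575], [350.95558115532526, 179.37578117741066], [338.02299704676454, 180.1284725625469], [337.3175170287336, 210.25451930876386]]
side 336.5 [[254.22042846679688, 259.7561950683594], [255.45108032226562, 249.09051513671875], [322.3678894042969, 256.8116760253906], [321.1372375488281, 267.47735595703125]] [[498.6793005424316, 230.35217490197817], [508.24377832803117, 194.68640046470534], [354.82052516537476, 173.29267251121826], [350.4463018533247, 208.68215018877152]]
side expected tip/back [[254.6 254.4]
 [328.5 269.5]]
(242, 216, 31, 32)
```

```bash
python3 -c "
from bench import arm
print(arm.job_done())"
```

```text
the job is handed in; nothing more can be done
None
```

Job handed in at about 36 s: I drew the pin, laid it down, regrasped it by the handle, pressed the key to about 10 N and held it for over a second, then laid it on the mat and backed off. The last images put the pin on the mat, though an arm shadow blurred its rear end; the tape was partly hidden and I did not recheck the screwdriver, but no contact was felt with either.

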